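# Stack the disc springs of a vibration-damping microscope foot

### The job

Build the spring stack on the upright pin of the grey foot: first the two wide dished springs, then the two narrow ones, and last the thick collar on top. In each pair the spring that lies hollow side up goes on first and the one that lies hollow side down goes over it, so that their rims meet; turn none of them over. Everything must sit flat on what is below it, and the small brown bottle must stay standing where it is.

Things in the scene. Friction and masses are not known exactly. Their poses are not given: they have to be found in the camera images.
- foot: Spring foot, fixed to the worktop: a grey round flange 84 mm across and 10 mm thick with an upright steel pin of 12 mm diameter in its centre. The pin is straight up to 56 mm above the worktop, then tapers to a 4.4 mm tip at 63 mm. Origin: centre of the flange's underside, at worktop height, z up along the pin.
- wide_cup: Steel dished spring washer, one of the two wide ones: about 60 mm outside diameter, 11 mm high, 15 mm through hole. It lies hollow side UP, like a saucer: the small end (about 24 mm across) at the bottom, wide rim at the top; outside upright over the upper 5 mm. The hollow face is blackened, the rest bright. Origin: centre of its underside, z up. Loose, under 0.1 kg.
- wide_dome: Steel dished spring washer, one of the two wide ones: about 60 mm outside diameter, 11 mm high, 15 mm through hole. It lies hollow side DOWN, like a dome: wide rim at the bottom, small end (about 24 mm across) at the top; outside upright over the lower 5 mm. The hollow face is blackened, the rest bright. Origin: centre of its underside, z up. Loose, under 0.1 kg.
- narrow_cup: Steel dished spring washer, one of the two narrow ones: about 42 mm outside diameter, 9 mm high, 15 mm through hole. It lies hollow side UP, like a saucer: the small end (about 24 mm across) at the bottom, wide rim at the top; outside upright over the upper 4.5 mm. The hollow face is blackened, the rest bright. Origin: centre of its underside, z up. Loose, under 0.1 kg.
- narrow_dome: Steel dished spring washer, one of the two narrow ones: about 42 mm outside diameter, 9 mm high, 15 mm through hole. It lies hollow side DOWN, like a dome: wide rim at the bottom, small end (about 24 mm across) at the top; outside upright over the lower 4.5 mm. The hollow face is blackened, the rest bright. Origin: centre of its underside, z up. Loose, under 0.1 kg.
- collar: Plain steel collar, a thick straight-sided ring: about 32 mm outside diameter, 12 mm high, through hole 15 mm diameter. Origin: centre of its underside, z up. Loose, under 0.1 kg.
- oil_bottle_2: Bystander: a small brown glass dropper bottle with a black cap, 25 mm diameter and 66 mm tall, standing upright among the parts. Loose. Origin: centre of its underside, z up.
Mind the look-alikes: they are no part of the job. Leave any purple or yellow look-alike of the narrow_dome alone.

How it is judged:
By the outcome, as a careful person would: the job done as asked, in the order asked, and still so for the second after the job is handed in, with the robot touching nothing.
It also fails if it takes over 112 s, if anything falls off the work surface, if the arm or the gripper's body presses on something with over 40 N, if the wrist force passes 120 N, or if a joint passes its speed limit or range.

### The arm

A 7-joint arm with a two-finger parallel gripper is mounted at the origin on a cart in front of the work surface, level with it; the furniture and walls round the work are solid. World frame = base frame: x ahead of the robot, y to its left, z up, the work surface at z = 0. Lengths are in mm, angles in rad, forces in N, time in s.
With the tool pointing down it reaches from about 400 to 900 mm from the base axis. Payload 5.6 kg.
Tool frame: the origin (TCP) lies midway between the tips of the shut fingers; the grasp point (between the pads) lies 19 mm behind it (manip.grip_point_offset is the distance from the TCP to the grasp point, in mm); z points along the fingers, y is the line along which they close (so a half turn about z gives the same grasp; the last joint's range is limited). The gripper opens to 92 mm and grips with 3 to 60 N. Pads are 20 mm wide; open, the fingers measure 128 mm over their backs; the gripper's body (75 mm by 189 mm) begins 69 mm behind the grasp point.
Start: joints at [1.129, 0.468, -0.012, 1.603, 0.006, 1.071, -0.056], TCP at [252.364, -599.017, 214.592] pointing down, gripper open.
Joint ranges: [-2.53, 2.53], [-0.31, 2.02], [-1.57, 1.55], [0.28, 2.44], [-1.29, 4.43], [0.15, 1.84], [-2.92, 2.92]. Speed limits (rad/s): [2.57, 2.57, 3.14, 3.14, 3.14, 3.14, 3.14].

### API

Orientations are given as a 3x3 rotation matrix whose columns are the frame's x, y, z axes.
In Python, from workcell import observe, optics, manip gives the robot as it stands.
- The arm moves only by the shell command python3 -m pendant FILE [OPENING], which reads ROWS from the file FILE. ROWS is 1 to 10 rows, parted by semicolons, with the numbers parted by spaces; each row has 6 numbers: dx, dy, dz in units of 50 mm, then a rotation vector rx, ry, rz in units of 0.05 rad; each row is the pose to reach, as a shift and turn from the pose commanded when the command began, along the tool's axes at that moment; what a row does not reach only later rows make up. A row lasts 1/8 s, in which the tool goes at most 62.5 mm and 0.188 rad, less where a joint would pass 70% of its speed; a pose out of reach is approached as far as the arm can. OPENING is the finger opening in mm, set as the command begins (- or left out keeps the last). The fingers move at their own pace and stop on an object; the grip force is fixed at half the most. Time passes only in rows, so rows that do not move let the fingers close. It prints the time, the measured TCP pose, the force, the opening and the grip force at its end. Input that does not fit is refused with a message, and nothing moves.
- observe(): the state, without advancing time (a new reading comes with each control period).
- optics.read_camera(name): name is "side" or "top" or "wrist"; returns a dict with "image" (400x640x3 uint8, red, green, blue), "z_map" (400x640 float32, mm along the optical axis (not along the pixel's ray), 0 where there is no reading), "fovy" (degrees; the focal length in pixels is half the picture's height over the tangent of half this angle, whatever the lens; pixels are square), "cx", "cy" (the principal point, pixels), "rvec" (rotation vector, rad) and "tvec" (3), from world to camera coordinates, as OpenCV has them; the wrist camera has in their place "hand_eye" (4x4, takes a point from camera to tool coordinates, whose origin is the TCP and whose axes are the flange's). Camera axes: x right, y down, z forward; pixel columns grow to the right and rows downward; lengths in mm; the calibration is good to about 2 mm. A picture is of the moment at which its call begins: read the wrist's pose just before it.
- manip.hand_in(): hands the job in; it is judged then, once.
The state is a dict: "clock": time; "joints": joint angles; "qvel": joint speeds; "joint_torque": joint torques, N m; "tool_pos": TCP position; "ee_rot": TCP orientation; "wrist_force": force on the tool from outside, world axes, zero at the start; "ft_torque": the same for the moment, N m; "gripper_width": finger opening in mm; "gripper_force": force on a finger pad.
Only numpy, scipy, OpenCV 4.12 (cv2) and the standard library are available. Lean on these libraries where they do the work, as an engineer would, in place of code of your own. Each camera call takes 0.05 s, during which the arm holds its last target. There are 200 camera calls.

## Working session

There is one attempt and no reset: what is moved stays moved. The work goes in short steps, Python scripts to look and compute and a shell command to move; the robot and the scene stay as the last step left them, time stands still between calls to the robot, and variables do not carry over. Pictures are saved under pics/ and viewed, at most 17 in all, crops included, and the job is handed in when it is done.

```bash
ls; mkdir -p pics
cat > h.py <<'E'
import numpy as np, cv2
from workcell import observe, optics, manip
def cam(n):
    s=observe(); c=optics.read_camera(n); h=c["image"].shape[0]
    c["f"]=h/2/np.tan(np.radians(c["fovy"])/2)
    if "hand_eye" in c:
        T=np.eye(4); T[:3,:3]=np.array(s["ee_rot"]); T[:3,3]=s["tool_pos"]
        M=T@np.array(c["hand_eye"]); c["R"]=M[:3,:3]; c["o"]=M[:3,3]
    else:
        R=cv2.Rodrigues(np.array(c["rvec"],float))[0]; c["R"]=R.T; c["o"]=-R.T@np.array(c["tvec"],float).ravel()
    return c
def ray(c,u,v,z):  # pixel -> point on plane z
    d=c["R"]@np.array([(u-c["cx"])/c["f"],(v-c["cy"])/c["f"],1]); return c["o"]+d*(z-c["o"][2])/d[2]
def pts(c):
    z=c["z_map"]; v,u=np.mgrid[:z.shape[0],:z.shape[1]]
    P=np.stack([(u-c["cx"])/c["f"]*z,(v-c["cy"])/c["f"]*z,z],-1)@c["R"].T+c["o"]; P[z==0]=np.nan; return P
def proj(c,p):
    q=c["R"].T@(np.array(p)-c["o"]); return c["f"]*q[:2]/q[2]+[c["cx"],c["cy"]]
def save(n,im): cv2.imwrite("pics/"+n,cv2.cvtColor(im,cv2.COLOR_RGB2BGR))
E
python3 - <<'E'
from h import *
s=observe(); print(s["clock"],np.round(s["ee_rot"],3).tolist(),s["gripper_width"],manip.grip_point_offset)
for n in ("top","side"):
    c=cam(n); save(n+"0.png",c["image"]); print(n,c["o"],c["R"][:,2],c["f"],c["cx"],c["cy"])
E
```

```text
pics
0.0 [[0.922, 0.388, -0.001], [0.388, -0.922, 0.002], [-0.0, -0.002, -1.0]] 92.25615727905709 18.700000000000003
top [350.97335277 -22.85467882 855.67592755] [ 0.2153113   0.03743134 -0.97582782] 395.84117168685225 318.1410055615903 198.94486256302227
side [ 973.49227361 -706.12833675  589.63402361] [-0.47063609  0.69655698 -0.54158105] 426.8584448503827 321.07456635184803 195.88237579186784
```

View pics/top0.png

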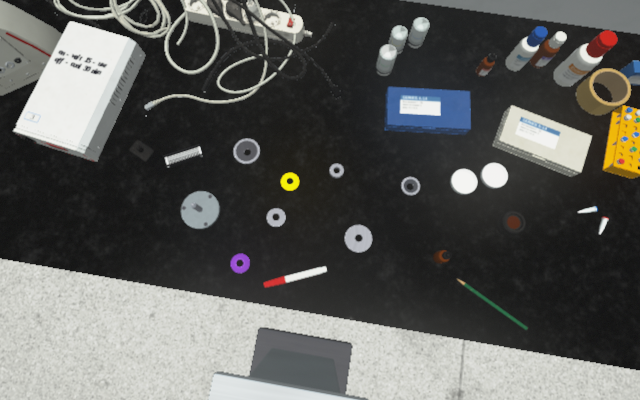

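View pics/side0.png

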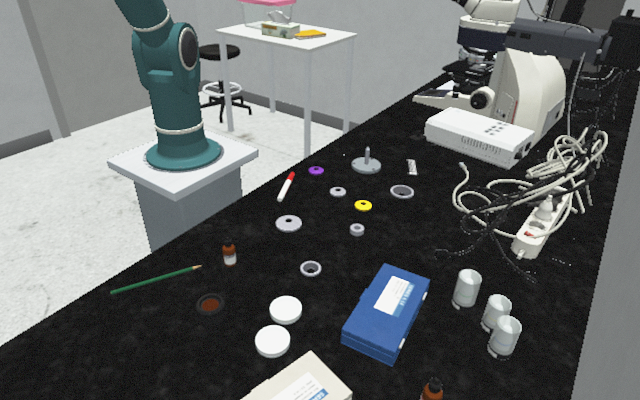

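The top view shows: foot (200,210), wide_cup (246,151, black hollow face up), wide_dome (358,238), narrow_cup (410,186), collar (337,171), bottle (442,257). Narrow_dome candidates are grey (276,217), yellow (290,181) and purple (240,263). The grey steel one fits, since the coloured ones are look-alikes. I'll confirm this in an enlarged crop while measuring.

Run:
```python
from h import *
G=dict(foot=((200,210),10,84),wide_cup=((246,151),11,60),wide_dome=((358,238),5,60),narrow_cup=((410,186),9,42),narrow_dome=((276,217),4.5,42),collar=((337,171),12,32))
S=dict(foot=(366,166),wide_cup=(402,191),wide_dome=(289,223),narrow_cup=(311,268),narrow_dome=(338,191),collar=(357,229))
cs={"top":cam("top"),"side":cam("side")}
save("crop1.png",cv2.resize(cs["top"]["image"][130:280,180:460],None,fx=2.8,fy=2.8,interpolation=cv2.INTER_CUBIC))
for cn,c in cs.items():
    g=cv2.cvtColor(c["image"],cv2.COLOR_RGB2GRAY); m=cv2.morphologyEx((g>75).astype(np.uint8),cv2.MORPH_CLOSE,np.ones((3,3)))
    C,_=cv2.findContours(m,cv2.RETR_EXTERNAL,cv2.CHAIN_APPROX_NONE)
    for k,(p,z,d) in G.items():
        q=p if cn=="top" else S[k]
        b=max(C,key=lambda x:cv2.pointPolygonTest(x,q,True))
        P=np.array([ray(c,*x[0],z) for x in b]); ctr,r=cv2.minEnclosingCircle(P[:,:2].astype(np.float32))
        A=np.c_[2*P[:,:2],np.ones(len(P))]; s=np.linalg.lstsq(A,(P[:,:2]**2).sum(1),rcond=None)[0]
        Q=pts(c)[np.array([q[1]])[0]-3:q[1]+4,q[0]-12:q[0]+13,2]
        print(cn,k,"enc",np.round(ctr,1),round(2*r,1),"fit",s[:2].round(1),"d",round(2*np.sqrt(s[2]+s[0]**2+s[1]**2),1),d,"zmax",np.nanpercentile(Q,95).round(1))
print([ray(cs["top"],442,257,60).round(1),ray(cs["side"],229,262,0).round(1)])
```

```text
top foot enc [472. 260.] 86.0 fit [471.9 260.1] d 83.7 84 zmax 40.4
top wide_cup enc [620.4 187.8] 62.2 fit [620.4 187.9] d 59.9 60 zmax 13.2
top wide_dome enc [467.9 -89. ] 61.8 fit [467.8 -89.2] d 60.1 60 zmax 14.0
top narrow_cup enc [ 601.4 -185.7] 44.3 fit [ 601.5 -185.8] d 42.2 42 zmax 11.5
top narrow_dome enc [484.   94.7] 43.7 fit [483.6  94.6] d 41.6 42 zmax 11.1
top collar enc [608.8 -19.5] 34.1 fit [608.7 -18.9] d 32.3 32 zmax 14.4
side foot enc [457.8 280.9] 171.9 fit [467.4 271.7] d 114.7 84 zmax 11.6
side wide_cup enc [623.4 181.7] 67.7 fit [623.1 181.6] d 62.9 60 zmax 11.2
side wide_dome enc [471.3 -92.7] 66.0 fit [470.6 -93.1] d 61.9 60 zmax 11.1
side narrow_cup enc [ 603.7 -189. ] 47.6 fit [ 603.5 -189.2] d 43.7 42 zmax 9.5
side narrow_dome enc [487.8  90.3] 49.6 fit [486.3  89.7] d 43.8 42 zmax 9.1
side collar enc [612.1 -27.6] 47.7 fit [613.3 -27. ] d 40.4 32 zmax 12.6
[array([ 450.6, -255.6,   60. ]), array([ 453.9, -265.4,    0. ])]
```

View pics/crop1.png

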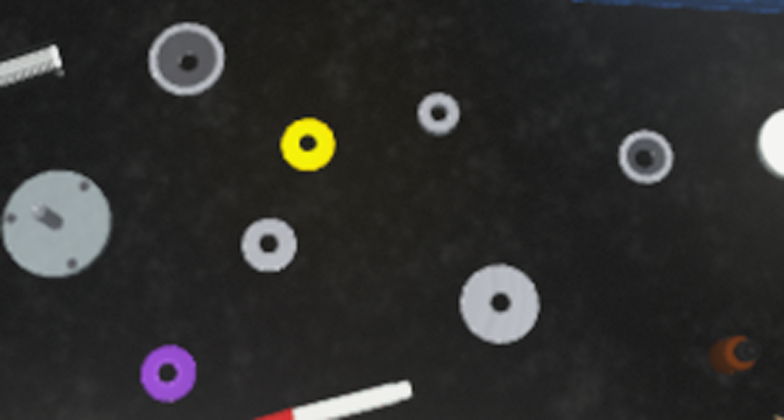

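The crop confirms it: the grey steel ring at top-image (276,217) is the narrow_dome. Yellow (290,181) and purple (240,263) are look-alikes, and wide_cup and narrow_cup show black hollows. I'm moving above wide_cup and squaring the tool to the world.

Units first: shifts go in units of 50 mm and turns go in units of 0.05 rad. So 645 mm is 12.9, -583 mm is -11.66, 0.398 rad is 7.96.

```bash
echo '12.9 -11.66 0 0 0 7.96;12.9 -11.66 0 0 0 7.96;12.9 -11.66 0 0 0 7.96;12.9 -11.66 0 0 0 7.96;12.9 -11.66 0 0 0 7.96;12.9 -11.66 0 0 0 7.96;12.9 -11.66 0 0 0 7.96;12.9 -11.66 0 0 0 7.96;12.9 -11.66 0 0 0 7.96;12.9 -11.66 0 0 0 7.96' > rows.txt && python3 -m pendant rows.txt 92
python3 - <<'E'
from h import *
print(np.round(observe()["ee_rot"],3).tolist())
E
```

```text
clock: 1.45
tool_pos: [517.6, -31.1, 214.8]
ee_rot: [[1.0, 0.0, 0.001], [0.0, -1.0, -0.0], [0.001, 0.0, -1.0]]
wrist_force: [1.5, -0.6, 0.4]
gripper_width: 92.1
gripper_force: 0.0
[[1.0, 0.0, 0.001], [0.0, -1.0, -0.0], [0.001, 0.0, -1.0]]
```

Converted, -219 mm is -4.38, 103 mm is 2.06.

```bash
echo '2.06 -4.38 0 0 0 0;2.06 -4.38 0 0 0 0;2.06 -4.38 0 0 0 0;2.06 -4.38 0 0 0 0;2.06 -4.38 0 0 0 0' > rows.txt && python3 -m pendant rows.txt
python3 - <<'E'
from h import *
c=cam("wrist"); save("w1.png",c["image"]); print(c["hand_eye"],c["f"],observe()["tool_pos"], proj(c,[620.4,187.9,11]),proj(c,[472,260,10]))
E
```

```text
clock: 2.08
tool_pos: [619.5, 191.9, 213.7]
ee_rot: [[1.0, 0.008, -0.001], [0.008, -1.0, 0.003], [-0.001, -0.003, -1.0]]
wrist_force: [-0.4, -0.1, 0.1]
gripper_width: 91.8
gripper_force: 0.0
[[ 6.59770154e-04 -9.62184389e-01 -2.72398174e-01  7.62625919e+01]
 [ 9.99999781e-01  6.23534578e-04  2.19585806e-04 -4.21085675e-01]
 [-4.14323534e-05 -2.72398260e-01  9.62184591e-01 -1.70783870e+02]
 [ 0.00000000e+00  0.00000000e+00  0.00000000e+00  1.00000000e+00]] 305.1350906697937 [619.31738121 188.50546737 213.6565238 ] [321.8149306  176.98860585] [268.32250161 282.02277481]
```

View pics/w1.png

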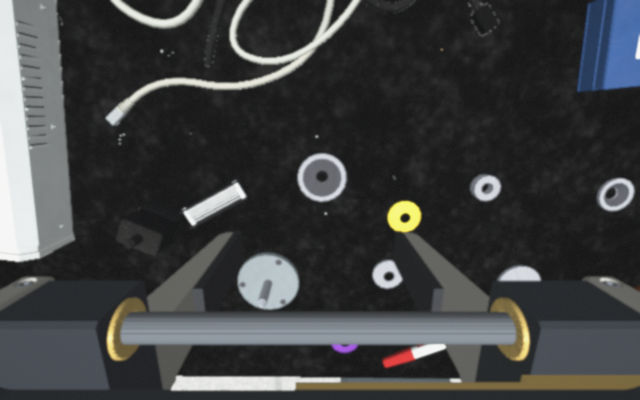

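The wrist view agrees: cup at (322,177), foot at (268,281), collar at (485,188), with projections within 1 px. Next I'll fit circles in the wrist view.

```bash
cat >> h.py <<'E'
def fit(c,p,z,th=75):
    g=cv2.cvtColor(c["image"],cv2.COLOR_RGB2GRAY); m=cv2.morphologyEx((g>th).astype(np.uint8),cv2.MORPH_CLOSE,np.ones((3,3)))
    C,_=cv2.findContours(m,cv2.RETR_EXTERNAL,cv2.CHAIN_APPROX_NONE)
    b=max(C,key=lambda x:cv2.pointPolygonTest(x,p,True))
    P=np.array([ray(c,*x[0].astype(float),z)[:2] for x in b]); A=np.c_[2*P,np.ones(len(P))]
    s=np.linalg.lstsq(A,(P**2).sum(1),rcond=None)[0]
    return s[:2].round(1),round(2*np.sqrt(s[2]+s[0]**2+s[1]**2),1)
E
echo '0 0 0 0 0 0;0 0 0 0 0 0' > rows.txt && python3 -m pendant rows.txt
python3 - <<'E'
from h import *
c=cam("wrist"); print(observe()["tool_pos"])
print("cup",fit(c,(322,177),11),"foot",fit(c,(262,281),10),"collar",fit(c,(485,188),12))
for k in ("top",): 
  t=cam(k); print(fit(t,(246,151),11),fit(t,(200,210),10))
# pin tip: wrist pixels
save("pin.png",cv2.resize(c["image"][240:320,225:315],None,fx=6,fy=6,interpolation=cv2.INTER_CUBIC))
print(proj(c,[471.9,260.1,63]),proj(c,[471.9,260.1,10]))
E
```

```text
clock: 2.38
tool_pos: [619.8, 184.3, 214.7]
ee_rot: [[1.0, -0.002, 0.0], [-0.002, -1.0, -0.001], [0.0, 0.001, -1.0]]
wrist_force: [-0.6, -0.3, -0.3]
gripper_width: 91.7
gripper_force: 0.0
[619.8752285  184.57177073 214.86268857]
cup (array([619.5, 188.1]), np.float64(62.1)) foot (array([472., 260.]), np.float64(86.6)) collar (array([609., -17.]), np.float64(36.4))
(array([620.5, 187.7]), np.float64(60.2)) (array([497.5, 481.5]), np.float64(785.1))
[255.83046444 305.77924026] [263.27644662 282.65138254]
```

View pics/pin.png

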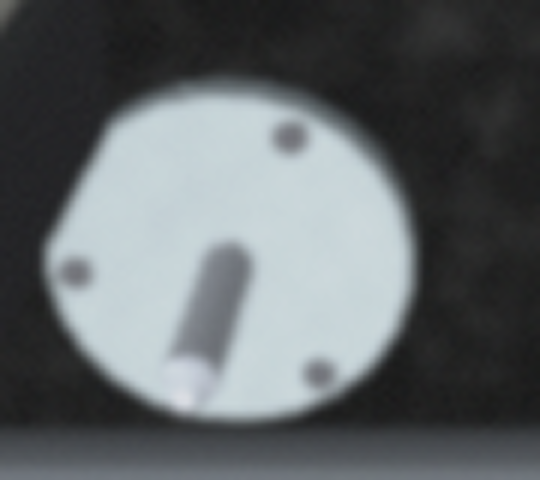

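The pin tip is at about (255.7,307), against a predicted (255.8,305.8), so the foot centre (472,260) is consistent. Descending over the cup.

```bash
echo '0 0 1.2 0 0 0;0 0 2.4 0 0 0;0 0 3.2 0 0 0;0 0 3.2 0 0 0;0 0 3.2 0 0 0;0 0 3.2 0 0 0' > rows.txt && python3 -m pendant rows.txt 86;  python3 - <<'E'
from h import *
c=cam("wrist"); p=tuple(proj(c,[620,188,11])); print(p,observe()["tool_pos"],fit(c,p,11))
E
```

```text
clock: 3.22
tool_pos: [621.4, 186.7, 57.2]
ee_rot: [[1.0, 0.0, 0.004], [0.0, -1.0, 0.001], [0.004, -0.001, -1.0]]
wrist_force: [0.3, 0.1, 0.6]
gripper_width: 86.2
gripper_force: 0.0
(np.float64(316.6760003424435), np.float64(221.6617704882873)) [621.24065201 186.67391843  56.93636413] (array([619.8, 188.1]), np.float64(61.6))
```

Converted, -1 mm is -0.02, 50 mm is 1.

```bash
echo '-0.02 -0.03 0.6 0 0 0;-0.02 -0.03 1 0 0 0;-0.02 -0.03 1 0 0 0;-0.02 -0.03 1 0 0 0;-0.02 -0.03 1 0 0 0' > rows.txt && python3 -m pendant rows.txt; python3 -c "
from h import *
print(observe()['tool_pos'])"
```

```text
clock: 3.9
tool_pos: [619.6, 188.1, 5.6]
ee_rot: [[1.0, 0.001, 0.002], [0.001, -1.0, 0.001], [0.002, -0.001, -1.0]]
wrist_force: [0.6, -0.7, -0.6]
gripper_width: 85.8
gripper_force: 0.0
[619.560099   188.05005852   5.6018463 ]
```

```bash
echo '0.008 0 0.044 0 0 0;0.008 0 0.044 0 0 0;0.008 0 0.044 0 0 0' > rows.txt && python3 -m pendant rows.txt; echo '0 0 0 0 0 0;0 0 0 0 0 0;0 0 0 0 0 0;0 0 0 0 0 0;0 0 0 0 0 0;0 0 0 0 0 0' > rows.txt && python3 -m pendant rows.txt 40
```

```text
clock: 4.28
tool_pos: [619.2, 187.8, 2.4]
ee_rot: [[1.0, 0.001, 0.0], [0.001, -1.0, -0.0], [0.0, 0.0, -1.0]]
wrist_force: [0.2, -0.3, -0.7]
gripper_width: 86.3
gripper_force: 0.0
clock: 5.03
tool_pos: [619.2, 187.8, 2.4]
ee_rot: [[1.0, 0.001, 0.0], [0.001, -1.0, -0.0], [0.0, 0.0, -1.0]]
wrist_force: [0.4, -0.2, 0.5]
gripper_width: 57.1
gripper_force: 29.7
```

```bash
echo '0 0 -1 0 0 0;0 0 -2 0 0 0;0 0 -2.2 0 0 0;0 0 -2.2 0 0 0;0 0 -2.2 0 0 0' > rows.txt && python3 -m pendant rows.txt
python3 - <<'E'
from h import *
c=cam("wrist"); s=observe(); p=np.array(s["tool_pos"]); print(p,s["gripper_width"])
save("w2.png",c["image"][120:400,170:470].repeat(2,0).repeat(2,1))
q=tuple(proj(c,p+[0,0,8.5])); print(q,[fit(c,q,p[2]+8.5,t) for t in (75,100,130)])
P=pts(c); Q=P[(np.linalg.norm(P[...,:2]-p[:2],axis=-1)<27)]; print(np.nanpercentile(Q[:,2]-p[2],[5,50,95]))
E
```

```text
clock: 5.65
tool_pos: [617.9, 187.2, 110.4]
ee_rot: [[1.0, 0.001, -0.003], [0.001, -1.0, -0.001], [-0.003, 0.001, -1.0]]
wrist_force: [-0.2, 0.4, -0.9]
gripper_width: 57.0
gripper_force: 29.7
[617.96954108 187.30136626 110.33940574] 57.11599871650862
(np.float64(318.3024851345255), np.float64(250.8646192379029)) [(array([618.7, 187.6]), np.float64(61.4)), (array([618.7, 187.5]), np.float64(60.8)), (array([618.7, 187.6]), np.float64(60.3))]
[-109.70606289    9.43357915  123.19700945]
```

View pics/w2.png

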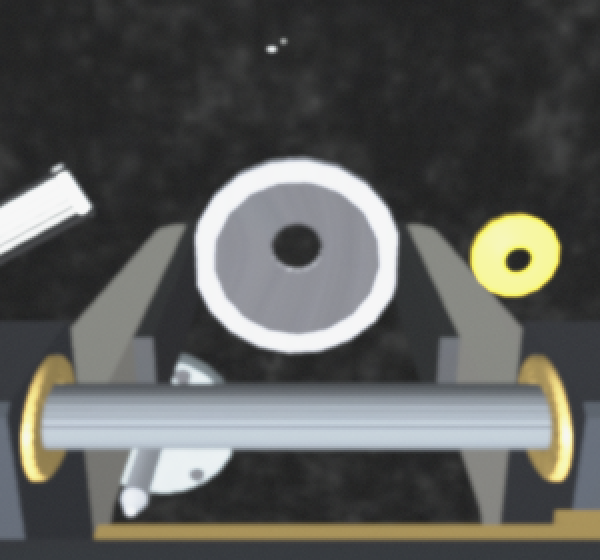

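The cup is held level and centred, at about (318,250) in the full frame, offset (+0.7,+0.3) from the TCP. Moving it over the pin.

Converted, -147 mm is -2.94, -72 mm is -1.44.

```bash
echo '-1 -0.5 0 0 0 0;-2 -1 0 0 0 0;-2.94 -1.44 0 0 0 0;-2.94 -1.44 0 0 0 0;-2.94 -1.44 0 0 0 0;-2.94 -1.44 0 0 0 0;-2.94 -1.44 0 0 0 0' > rows.txt && python3 -m pendant rows.txt
python3 - <<'E'
from h import *
c=cam("wrist"); s=observe(); p=np.array(s["tool_pos"]); print(p)
q=tuple(proj(c,p+[0,0,8.5])); print([fit(c,q,p[2]+8.5,t) for t in (130,)])
t=cam("top"); q=tuple(proj(t,p+[0,0,8.5])); 
save("t3.png",cv2.resize(t["image"][160:260,140:260],None,fx=4,fy=4,interpolation=cv2.INTER_CUBIC))
E
```

```text
clock: 6.58
tool_pos: [472.9, 258.9, 112.0]
ee_rot: [[1.0, -0.001, -0.0], [-0.001, -1.0, -0.0], [-0.0, 0.0, -1.0]]
wrist_force: [-0.0, -0.6, -0.8]
gripper_width: 57.0
gripper_force: 29.7
[472.7835395  259.07524456 112.068549  ]
[(array([485.1, 259.6]), np.float64(71.9))]
```

Converted, -1.5 mm is -0.03, -0.6 mm is -0.012.

```bash
echo '-0.03 -0.012 0.5 0 0 0;-0.03 -0.012 0.9 0 0 0;-0.03 -0.012 0.9 0 0 0;-0.03 -0.012 0.9 0 0 0;-0.03 -0.012 0.9 0 0 0' > rows.txt && python3 -m pendant rows.txt
python3 - <<'E'
from h import *
c=cam("wrist"); s=observe(); p=np.array(s["tool_pos"]); print(p)
save("w3.png",c["image"][190:310,240:400].repeat(4,0).repeat(4,1))
print("hole bottom->",proj(c,p+[.7,.3,-2.4]),"hole top",proj(c,p+[.7,.3,0]),"tip at",proj(c,[472,260,63]))
E
```

```text
clock: 7.3
tool_pos: [471.3, 260.6, 68.3]
ee_rot: [[1.0, 0.001, 0.001], [0.001, -1.0, 0.001], [0.001, -0.001, -1.0]]
wrist_force: [0.6, 0.3, -0.5]
gripper_width: 57.3
gripper_force: 29.7
[471.20572924 260.56851442  68.20897877]
hole bottom-> [318.00167468 242.33019604] hole top [318.00128799 243.92392078] tip at [319.39736545 240.37575194]
```

View pics/w3.png

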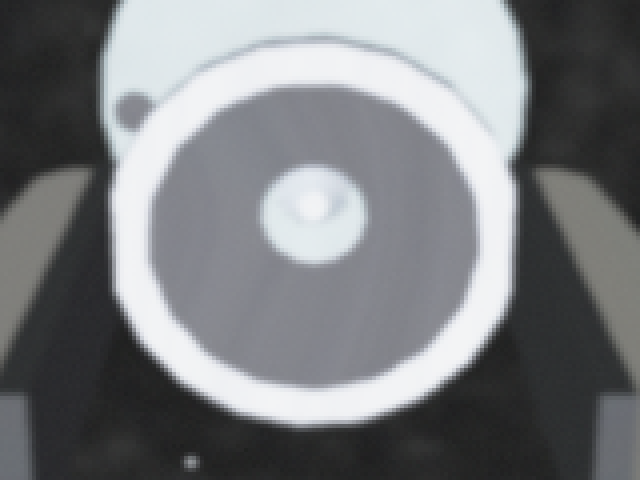

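The pin tip (318.3,241.5) sits inside the hole, which is centred at (318.5,243.5) — aligned within about 0.5 mm. Lowering.

```bash
echo '-0.01 0 0.3 0 0 0;-0.01 0 0.6 0 0 0;-0.01 0 0.9 0 0 0;-0.01 0 1.04 0 0 0;-0.01 0 1.04 0 0 0;-0.01 0 1.04 0 0 0' > rows.txt && python3 -m pendant rows.txt
```

```text
clock: 8.1
tool_pos: [470.3, 260.5, 15.6]
ee_rot: [[1.0, 0.001, 0.0], [0.001, -1.0, 0.0], [0.0, -0.0, -1.0]]
wrist_force: [-0.8, 0.2, -1.2]
gripper_width: 57.0
gripper_force: 29.7
```

Converted, 3 mm is 0.06, 1.5 mm is 0.03.

```bash
echo '0.008 0 0.03 0 0 0;0.008 0 0.06 0 0 0;0.008 0 0.06 0 0 0' > rows.txt && python3 -m pendant rows.txt;echo '0 0 0 0 0 0;0 0 0 0 0 0;0 0 0 0 0 0;0 0 0 0 0 0' > rows.txt && python3 -m pendant rows.txt 74
```

```text
clock: 8.48
tool_pos: [470.5, 260.3, 12.4]
ee_rot: [[1.0, 0.001, 0.0], [0.001, -1.0, -0.0], [0.0, 0.0, -1.0]]
wrist_force: [-0.8, 0.1, -0.3]
gripper_width: 57.1
gripper_force: 29.7
clock: 8.98
tool_pos: [470.6, 260.3, 12.4]
ee_rot: [[1.0, 0.001, 0.0], [0.001, -1.0, -0.0], [0.0, 0.0, -1.0]]
wrist_force: [0.2, -0.5, -0.4]
gripper_width: 74.3
gripper_force: 0.0
```

```bash
echo '0 0 -1.2 0 0 0;0 0 -2.4 0 0 0;0 0 -3.2 0 0 0;0 0 -3.2 0 0 0;0 0 -3.2 0 0 0;0 0 -3.2 0 0 0' > rows.txt && python3 -m pendant rows.txt 86
python3 - <<'E'
from h import *
c=cam("wrist"); s=observe(); p=np.array(s["tool_pos"]); print(p)
q=proj(c,[472,260,21]); print(q,fit(c,tuple(q+[17,0]),21,215)); P=pts(c)
d=np.linalg.norm(P[...,:2]-[471.5,260.3],axis=-1)
r=(d>26.5)&(d<29)&(P[...,2]<40); a=np.arctan2(P[...,1]-260.3,P[...,0]-471.5)
print([round(float(np.median(P[r&(abs(a-t)<.4),2])),1) for t in (-2.4,-1.2,0,1.2,2.4)], P[10:40,300:340,2].mean())
t=cam("top"); save("t4.png",np.hstack([cv2.resize(c["image"][150:290,240:400],None,fx=2.5,fy=2.5),cv2.resize(t["image"][140:280,120:280],None,fx=2.5,fy=2.5)]))
E
```

```text
clock: 9.72
tool_pos: [469.6, 259.7, 170.8]
ee_rot: [[1.0, 0.001, -0.003], [0.001, -1.0, -0.001], [-0.003, 0.001, -1.0]]
wrist_force: [-0.7, -0.8, -0.2]
gripper_width: 86.3
gripper_force: 0.0
[469.7388749  259.80549596 170.83669071]
[317.67115697 185.19799586] (array([470.9, 260.5]), np.float64(54.6))
[21.9, 21.6, 21.7, 21.7, 21.7] nan
```

View pics/t4.png

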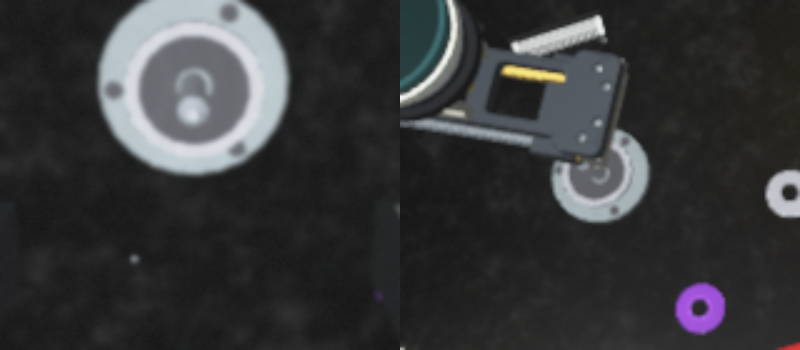

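The cup is seated flat on the foot, with the rim at 21.7 mm all round. Now the wide_dome.

```bash
echo '-0.04 1.2 0 0 0 0;-0.04 2.4 0 0 0 0;-0.04 3.6 0 0 0 0;-0.04 4.8 0.6 0 0 0;-0.04 6 1.2 0 0 0;-0.04 6.98 1.8 0 0 0;-0.04 6.98 2.3 0 0 0;-0.04 6.98 2.3 0 0 0;-0.04 6.98 2.3 0 0 0;-0.04 6.98 2.3 0 0 0' > rows.txt && python3 -m pendant rows.txt
python3 - <<'E'
from h import *
c=cam("wrist"); s=observe(); p=np.array(s["tool_pos"]); print(p)
q=tuple(proj(c,[468,-89,8])); print(q,[fit(c,q,5,t) for t in (75,110,140)])
E
```

```text
clock: 11.08
tool_pos: [469.8, -87.9, 58.4]
ee_rot: [[1.0, 0.002, 0.002], [0.002, -1.0, -0.0], [0.002, 0.0, -1.0]]
wrist_force: [0.3, -0.1, 0.3]
gripper_width: 85.9
gripper_force: 0.0
[469.66279982 -87.99573101  58.4091746 ]
(np.float64(319.7327031107276), np.float64(220.05060064508535)) [(array([467.2, -88.8]), np.float64(61.4)), (array([467.2, -88.7]), np.float64(60.4)), (array([467.2, -88.8]), np.float64(59.8))]
```

```bash
echo '-0.044 0.016 0.6 0 0 0;-0.044 0.016 1.04 0 0 0;-0.044 0.016 1.06 0 0 0;-0.044 0.016 1.06 0 0 0;-0.044 0.016 1.06 0 0 0;-0.044 0.016 1.06 0 0 0' > rows.txt && python3 -m pendant rows.txt
```

```text
clock: 11.88
tool_pos: [467.1, -89.6, 5.1]
ee_rot: [[1.0, 0.001, 0.001], [0.001, -1.0, -0.0], [0.001, 0.0, -1.0]]
wrist_force: [-0.6, 0.3, 0.3]
gripper_width: 85.7
gripper_force: 0.0
```

```bash
echo '0.004 -0.012 0.068 0 0 0;0.004 -0.012 0.068 0 0 0;0.004 -0.012 0.068 0 0 0' > rows.txt && python3 -m pendant rows.txt; echo '0 0 0 0 0 0;0 0 0 0 0 0;0 0 0 0 0 0;0 0 0 0 0 0;0 0 0 0 0 0;0 0 0 0 0 0' > rows.txt && python3 -m pendant rows.txt 40
```

```text
clock: 12.25
tool_pos: [466.7, -88.9, 0.9]
ee_rot: [[1.0, 0.001, -0.0], [0.001, -1.0, -0.0], [-0.0, 0.0, -1.0]]
wrist_force: [0.6, 0.0, 1.4]
gripper_width: 85.9
gripper_force: 0.0
clock: 13.0
tool_pos: [466.8, -89.0, 1.0]
ee_rot: [[1.0, 0.001, 0.0], [0.001, -1.0, -0.0], [0.0, 0.0, -1.0]]
wrist_force: [1.0, 0.1, -1.0]
gripper_width: 56.6
gripper_force: 29.9
```

Converted, -110 mm is -2.2, -100 mm is -2.

```bash
echo '0 0 -1 0 0 0;0 0 -2 0 0 0;0 0 -2.2 0 0 0;0 0 -2.2 0 0 0;0 0 -2.2 0 0 0' > rows.txt && python3 -m pendant rows.txt
python3 - <<'E'
from h import *
c=cam("wrist"); s=observe(); p=np.array(s["tool_pos"]); 
q=tuple(proj(c,p+[8,12,7])); f=[fit(c,q,p[2]+4,t) for t in (110,130)]; print(p,f,f[0][0]-p[:2],s["gripper_width"])
E
```

```text
clock: 13.62
tool_pos: [465.6, -88.8, 109.5]
ee_rot: [[1.0, 0.001, -0.003], [0.001, -1.0, 0.0], [-0.003, -0.0, -1.0]]
wrist_force: [-0.0, -0.1, -0.8]
gripper_width: 56.7
gripper_force: 29.9
[465.58719543 -88.76335373 109.42554539] [(array([466. , -88.4]), np.float64(60.2)), (array([466. , -88.4]), np.float64(59.8))] [0.41280457 0.36335373] 56.72581011706823
```

Converted, 5.4 mm is 0.108, -349 mm is -6.98.

```bash
echo '0.108 -1.2 0 0 0 0;0.108 -2.4 0 0 0 0;0.108 -3.6 0 0 0 0;0.108 -4.8 0 0 0 0;0.108 -6 0 0 0 0;0.108 -6.98 0 0 0 0;0.108 -6.98 0.4 0 0 0;0.108 -6.98 0.8 0 0 0;0.108 -6.98 0.8 0 0 0;0.108 -6.98 0.8 0 0 0' > rows.txt && python3 -m pendant rows.txt
python3 - <<'E'
from h import *
c=cam("wrist"); s=observe(); p=np.array(s["tool_pos"]); print(p)
save("w5.png",c["image"][190:310,240:400].repeat(4,0).repeat(4,1))
print("hole top",proj(c,p+[.4,.3,10]),"hole bottom-ish",proj(c,p+[.4,.3,6]),"tip at",proj(c,[471.4,260.5,63]))
E
```

```text
clock: 14.92
tool_pos: [471.8, 260.0, 70.7]
ee_rot: [[1.0, 0.001, -0.001], [0.001, -1.0, -0.0], [-0.001, 0.0, -1.0]]
wrist_force: [-0.5, 0.3, -0.3]
gripper_width: 56.9
gripper_force: 29.9
[472.2127018  260.16028745  71.21147415]
hole top [317.67447677 251.20127954] hole bottom-ish [317.67514195 248.24455546] tip at [317.61218453 240.47941381]
```

View pics/w5.png

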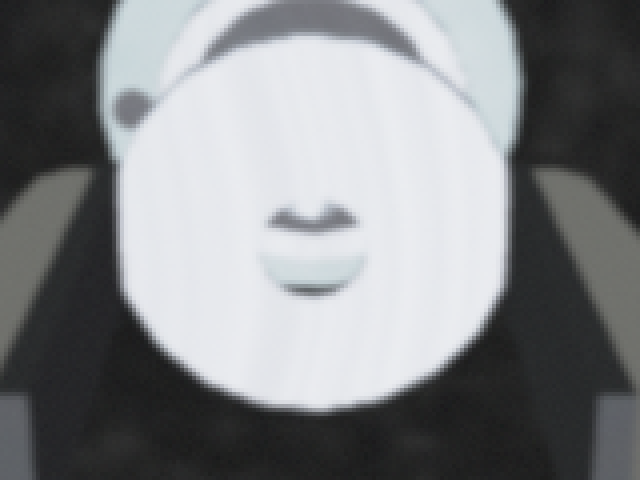

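The tip (317.5,242) shows at the top edge of the hole; shifting about −1.2 mm in x and lowering.

Converted, -1.2 mm is -0.024, 45 mm is 0.9.

```bash
echo '-0.024 0 0.16 0 0 0;-0.024 0 0.32 0 0 0;-0.024 0 0.6 0 0 0;-0.024 0 0.9 0 0 0;-0.024 0 0.9 0 0 0;-0.024 0 0.9 0 0 0' > rows.txt && python3 -m pendant rows.txt
```

```text
clock: 15.72
tool_pos: [470.7, 260.2, 25.8]
ee_rot: [[1.0, 0.001, -0.0], [0.001, -1.0, -0.0], [-0.0, 0.0, -1.0]]
wrist_force: [-0.2, -0.5, 0.3]
gripper_width: 57.0
gripper_force: 29.9
```

```bash
echo '0 0 0.03 0 0 0;0 0 0.06 0 0 0;0 0 0.06 0 0 0;0 0 0.06 0 0 0' > rows.txt && python3 -m pendant rows.txt
```

```text
clock: 16.23
tool_pos: [470.8, 260.1, 23.1]
ee_rot: [[1.0, 0.001, 0.0], [0.001, -1.0, 0.0], [0.0, -0.0, -1.0]]
wrist_force: [-1.1, 0.1, -1.2]
gripper_width: 56.7
gripper_force: 29.9
```

```bash
echo '0 0 0.016 0 0 0;0 0 0.016 0 0 0' > rows.txt && python3 -m pendant rows.txt; echo '0 0 0 0 0 0;0 0 0 0 0 0;0 0 0 0 0 0;0 0 0 0 0 0' > rows.txt && python3 -m pendant rows.txt 74; echo '0 0 -1.2 0 0 0;0 0 -2.4 0 0 0;0 0 -3 0 0 0;0 0 -3 0 0 0;0 0 -3 0 0 0;0 0 -3 0 0 0' > rows.txt && python3 -m pendant rows.txt 70;  python3 - <<'E'
from h import *
c=cam("wrist"); s=observe(); p=np.array(s["tool_pos"]); print(p)
P=pts(c); x0,y0=471,260.3; d=np.linalg.norm(P[...,:2]-[x0,y0],axis=-1); a=np.arctan2(P[...,1]-y0,P[...,0]-x0)
for lo,hi in ((9.5,11),(24,28)):
  r=(d>lo)&(d<hi)&(P[...,2]<45); print([round(float(np.median(P[r&(abs(a-t)<.4),2])),1) for t in (-2.4,-1.2,0,1.2,2.4)])
save("w6.png",c["image"][120:320,200:440].repeat(3,0).repeat(3,1))
E
```

```text
clock: 16.48
tool_pos: [470.7, 260.0, 22.1]
ee_rot: [[1.0, 0.001, -0.0], [0.001, -1.0, -0.0], [-0.0, 0.0, -1.0]]
wrist_force: [0.5, -0.2, -0.4]
gripper_width: 56.4
gripper_force: 29.9
clock: 16.98
tool_pos: [470.8, 260.1, 22.2]
ee_rot: [[1.0, 0.001, 0.0], [0.001, -1.0, 0.0], [0.0, -0.0, -1.0]]
wrist_force: [-0.7, 0.8, -0.4]
gripper_width: 74.2
gripper_force: 0.0
clock: 17.73
tool_pos: [469.8, 259.5, 170.5]
ee_rot: [[1.0, 0.001, -0.003], [0.001, -1.0, -0.001], [-0.003, 0.001, -1.0]]
wrist_force: [-0.3, 0.5, -0.1]
gripper_width: 70.1
gripper_force: 0.0
[469.93560336 259.63919694 170.63281255]
[32.2, 32.9, 32.5, 32.6, 32.0]
[28.1, 27.8, 28.1, 28.0, 28.0]
```

View pics/w6.png

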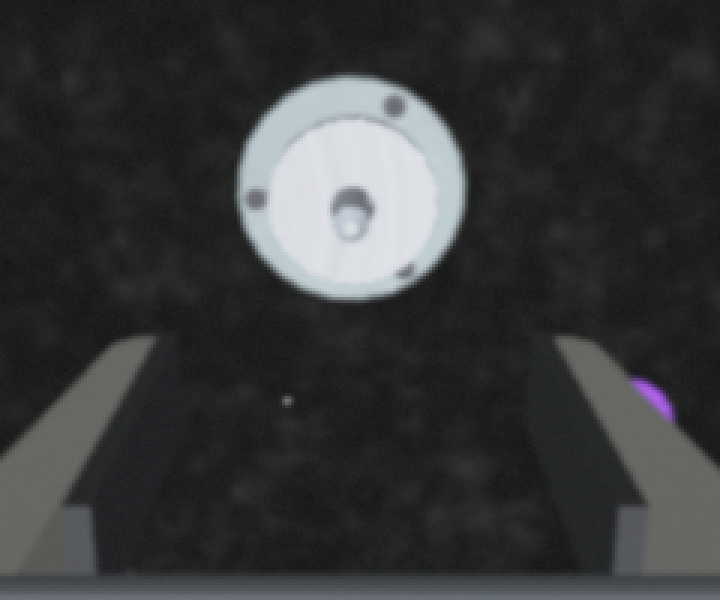

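The dome is seated flat: top 32–33 mm, even slope, pin through at (317,193). Now narrow_cup.

Converted, 445 mm is 8.9, 131 mm is 2.62.

```bash
echo '0.32 1.12 0 0 0 0;0.66 2.24 0 0 0 0;0.98 3.34 0 0 0 0;1.32 4.46 0 0 0 0;1.64 5.58 0 0 0 0;1.98 6.68 0 0 0 0;2.3 7.8 0.4 0 0 0;2.62 8.9 1.2 0 0 0;2.62 8.9 2.2 0 0 0;2.62 8.9 2.3 0 0 0' > rows.txt && python3 -m pendant rows.txt; echo '0 0 0 0 0 0;0 0 0 0 0 0' > rows.txt && python3 -m pendant rows.txt
python3 - <<'E'
from h import *
c=cam("wrist"); s=observe(); p=np.array(s["tool_pos"]); print(p)
q=tuple(proj(c,[602,-186,9])); print(q,[fit(c,q,9,t) for t in (75,110,140)])
E
```

```text
clock: 19.02
tool_pos: [598.0, -184.6, 52.0]
ee_rot: [[1.0, -0.001, -0.01], [-0.001, -1.0, 0.003], [-0.01, -0.003, -1.0]]
wrist_force: [-1.5, 0.8, 1.2]
gripper_width: 69.5
gripper_force: 0.0
clock: 19.27
tool_pos: [603.7, -183.9, 59.5]
ee_rot: [[1.0, 0.002, 0.004], [0.002, -1.0, -0.001], [0.004, 0.001, -1.0]]
wrist_force: [0.5, 0.4, 0.0]
gripper_width: 70.1
gripper_force: 0.0
[ 603.67753315 -184.08656569   59.57488235]
(np.float64(320.97772576664056), np.float64(220.1002471227761)) [(array([ 600.7, -185.3]), np.float64(42.9)), (array([ 600.7, -185.3]), np.float64(42.0)), (array([ 600.7, -185.4]), np.float64(41.0))]
```

Converted, 53 mm is 1.06, 1 mm is 0.02.

```bash
echo '-0.036 0.02 0.6 0 0 0;-0.036 0.02 1.04 0 0 0;-0.036 0.02 1.06 0 0 0;-0.036 0.02 1.06 0 0 0;-0.036 0.02 1.06 0 0 0;-0.036 0.02 1.06 0 0 0' > rows.txt && python3 -m pendant rows.txt
```

```text
clock: 20.08
tool_pos: [600.8, -186.0, 4.9]
ee_rot: [[1.0, 0.001, 0.001], [0.001, -1.0, -0.0], [0.001, 0.0, -1.0]]
wrist_force: [0.4, -0.4, 0.4]
gripper_width: 70.1
gripper_force: 0.0
```

Converted, 2.4 mm is 0.048, -0.4 mm is -0.008.

```bash
echo '0.006 -0.008 0.048 0 0 0;0.006 -0.008 0.048 0 0 0;0.006 -0.008 0.048 0 0 0' > rows.txt && python3 -m pendant rows.txt; echo '0 0 0 0 0 0;0 0 0 0 0 0;0 0 0 0 0 0;0 0 0 0 0 0;0 0 0 0 0 0;0 0 0 0 0 0' > rows.txt && python3 -m pendant rows.txt 25;  echo '0 0 -1 0 0 0;0 0 -2 0 0 0;0 0 -2.2 0 0 0;0 0 -2.2 0 0 0;0 0 -2.2 0 0 0' > rows.txt && python3 -m pendant rows.txt
python3 - <<'E'
from h import *
c=cam("wrist"); s=observe(); p=np.array(s["tool_pos"]); 
q=tuple(proj(c,p+[0,0,7])); f=[fit(c,q,p[2]+7,t) for t in (110,130)]; print(p,f,f[0][0]-p[:2],s["gripper_width"])
E
```

```text
clock: 20.45
tool_pos: [600.5, -185.4, 1.7]
ee_rot: [[1.0, 0.001, -0.0], [0.001, -1.0, -0.0], [-0.0, 0.0, -1.0]]
wrist_force: [-0.3, 0.8, 0.2]
gripper_width: 69.9
gripper_force: 0.0
clock: 21.2
tool_pos: [600.5, -185.5, 1.8]
ee_rot: [[1.0, 0.001, -0.0], [0.001, -1.0, -0.0], [-0.0, 0.0, -1.0]]
wrist_force: [-0.1, -0.4, -0.3]
gripper_width: 39.4
gripper_force: 30.0
clock: 21.82
tool_pos: [599.3, -185.2, 109.9]
ee_rot: [[1.0, 0.001, -0.003], [0.001, -1.0, 0.001], [-0.003, -0.001, -1.0]]
wrist_force: [-0.5, 0.5, -0.8]
gripper_width: 39.9
gripper_force: 30.0
[ 599.29043565 -185.14183119  109.81891237] [(array([ 599.4, -184.8]), np.float64(41.7)), (array([ 599.4, -184.8]), np.float64(41.4))] [0.10956435 0.34183119] 39.49662291429864
```

Converted, -445 mm is -8.9, -128.4 mm is -2.568.

```bash
echo '-0.32 -1.12 0 0 0 0;-0.64 -2.22 0 0 0 0;-0.96 -3.34 0 0 0 0;-1.28 -4.46 0 0 0 0;-1.6 -5.56 0 0 0 0;-1.92 -6.68 0 0 0 0;-2.24 -7.8 0 0 0 0;-2.568 -8.9 0 0 0 0;-2.568 -8.9 0.4 0 0 0;-2.568 -8.9 0.76 0 0 0' > rows.txt && python3 -m pendant rows.txt; echo '0 0 0 0 0 0;0 0 0 0 0 0;0 0 0 0 0 0' > rows.txt && python3 -m pendant rows.txt
python3 - <<'E'
from h import *
c=cam("wrist"); s=observe(); p=np.array(s["tool_pos"]); print(p)
save("w7.png",c["image"][190:310,240:400].repeat(4,0).repeat(4,1))
print("hole",proj(c,p+[.1,.3,-1.8]),proj(c,p+[.1,.3,1]),"tip at",proj(c,[471,260.4,63]))
E
```

```text
clock: 23.12
tool_pos: [470.8, 259.5, 71.9]
ee_rot: [[1.0, 0.002, -0.002], [0.002, -1.0, -0.001], [-0.002, 0.001, -1.0]]
wrist_force: [-0.2, -0.5, -1.4]
gripper_width: 39.8
gripper_force: 30.0
clock: 23.5
tool_pos: [472.6, 259.1, 74.3]
ee_rot: [[1.0, -0.001, 0.001], [-0.001, -1.0, 0.0], [0.001, -0.0, -1.0]]
wrist_force: [0.4, -0.5, -0.8]
gripper_width: 39.5
gripper_force: 30.0
[472.47445213 259.2610349   74.37734788]
hole [317.6658312  243.69419459] [317.66217364 245.58461641] tip at [316.37421793 239.8942773 ]
```

View pics/w7.png

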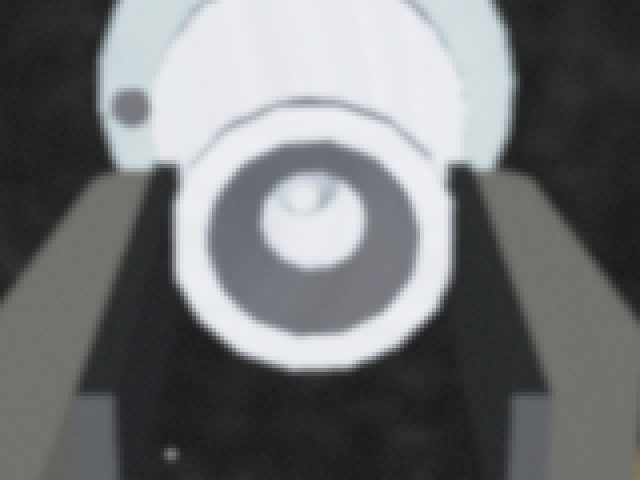

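The tip (315.5,238.5) sits left of and above the hole centre (318,245); correcting (−1.3, +1.0) mm and lowering.

Converted, 26 mm is 0.52, -1.3 mm is -0.026.

```bash
echo '-0.026 -0.02 0 0 0 0;-0.026 -0.02 0.16 0 0 0;-0.026 -0.02 0.32 0 0 0;-0.026 -0.02 0.52 0 0 0;-0.026 -0.02 0.72 0 0 0;-0.026 -0.02 0.72 0 0 0;-0.026 -0.02 0.72 0 0 0' > rows.txt && python3 -m pendant rows.txt
```

```text
clock: 24.42
tool_pos: [470.6, 260.6, 37.7]
ee_rot: [[1.0, 0.001, -0.0], [0.001, -1.0, 0.0], [-0.0, -0.0, -1.0]]
wrist_force: [-0.4, 0.7, 0.4]
gripper_width: 40.0
gripper_force: 30.0
```

Converted, 3.2 mm is 0.064, 1.5 mm is 0.03.

```bash
echo '0.004 0.004 0.03 0 0 0;0.004 0.004 0.064 0 0 0;0.004 0.004 0.064 0 0 0;0.004 0.004 0.064 0 0 0' > rows.txt && python3 -m pendant rows.txt
```

```text
clock: 24.92
tool_pos: [470.8, 260.3, 34.6]
ee_rot: [[1.0, 0.001, 0.0], [0.001, -1.0, 0.0], [0.0, -0.0, -1.0]]
wrist_force: [-0.5, 0.9, 0.3]
gripper_width: 40.0
gripper_force: 30.0
```

Converted, 0.6 mm is 0.012.

```bash
echo '0 0 0.012 0 0 0;0 0 0.012 0 0 0' > rows.txt && python3 -m pendant rows.txt; echo '0 0 0 0 0 0;0 0 0 0 0 0;0 0 0 0 0 0;0 0 0 0 0 0' > rows.txt && python3 -m pendant rows.txt 60; echo '0 0 -1.2 0 0 0;0 0 -2.4 0 0 0;0 0 -2.8 0 0 0;0 0 -2.8 0 0 0;0 0 -2.8 0 0 0;0 0 -2.8 0 0 0' > rows.txt && python3 -m pendant rows.txt 66;  python3 - <<'E'
from h import *
c=cam("wrist"); s=observe(); p=np.array(s["tool_pos"]); print(p)
P=pts(c); x0,y0=471,260.3; d=np.linalg.norm(P[...,:2]-[x0,y0],axis=-1); a=np.arctan2(P[...,1]-y0,P[...,0]-x0)
for lo,hi in ((17.5,20.5),(24,28)):
  r=(d>lo)&(d<hi)&(P[...,2]<50); print([round(float(np.median(P[r&(abs(a-t)<.4),2])),1) for t in (-2.4,-1.2,0,1.2,2.4)])
save("w8.png",c["image"][140:260,240:400].repeat(4,0).repeat(4,1))
E
```

```text
clock: 25.18
tool_pos: [470.7, 260.3, 33.9]
ee_rot: [[1.0, 0.001, -0.0], [0.001, -1.0, -0.0], [-0.0, 0.0, -1.0]]
wrist_force: [-0.4, -0.1, 0.1]
gripper_width: 39.7
gripper_force: 30.0
clock: 25.68
tool_pos: [470.8, 260.3, 34.0]
ee_rot: [[1.0, 0.001, 0.0], [0.001, -1.0, -0.0], [0.0, 0.0, -1.0]]
wrist_force: [0.3, -0.1, 0.6]
gripper_width: 59.9
gripper_force: 0.0
clock: 26.42
tool_pos: [469.9, 259.8, 172.3]
ee_rot: [[1.0, 0.001, -0.003], [0.001, -1.0, -0.001], [-0.003, 0.001, -1.0]]
wrist_force: [0.3, -0.2, 0.6]
gripper_width: 66.1
gripper_force: 0.0
[469.97897099 259.8846112  172.48381888]
[41.5, 41.5, 41.0, 41.8, 41.8]
[28.1, 28.1, 28.2, 28.1, 28.2]
```

View pics/w8.png

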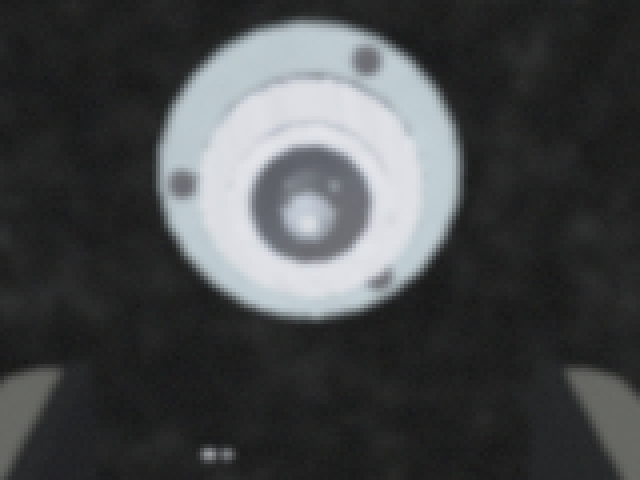

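Narrow_cup is seated flat with its rim at about 41.5 mm. Now the grey narrow_dome at (484,94.6).

```bash
echo '0.1 1.1 0 0 0 0;0.2 2.2 0 0 0 0;0.28 3.3 0.6 0 0 0;0.28 3.3 1.6 0 0 0;0.28 3.3 2.3 0 0 0;0.28 3.3 2.3 0 0 0;0.28 3.3 2.3 0 0 0;0.28 3.3 2.3 0 0 0' > rows.txt && python3 -m pendant rows.txt
python3 - <<'E'
from h import *
c=cam("wrist"); s=observe(); p=np.array(s["tool_pos"]); print(p)
q=proj(c,[484,94.6,5]); u,v=q.astype(int); print(q,c["image"][v-10,u],[fit(c,tuple(q),4.5,t) for t in (75,110,140)])
E
```

```text
clock: 27.48
tool_pos: [486.0, 95.8, 60.4]
ee_rot: [[1.0, 0.001, 0.003], [0.001, -1.0, 0.001], [0.003, -0.001, -1.0]]
wrist_force: [0.6, 0.4, 0.1]
gripper_width: 66.4
gripper_force: 0.0
[485.88697143  95.67027151  60.32947271]
[319.81920621 218.2483317 ] [241 242 244] [(array([482.9,  94.9]), np.float64(43.5)), (array([482.9,  94.9]), np.float64(42.6)), (array([482.9,  94.9]), np.float64(42.0))]
```

Converted, 54 mm is 1.08, 53 mm is 1.06.

```bash
echo '-0.048 0.01 0.6 0 0 0;-0.048 0.01 1.06 0 0 0;-0.048 0.01 1.08 0 0 0;-0.048 0.01 1.08 0 0 0;-0.048 0.01 1.08 0 0 0;-0.048 0.01 1.08 0 0 0' > rows.txt && python3 -m pendant rows.txt
```

```text
clock: 28.28
tool_pos: [483.1, 94.9, 5.7]
ee_rot: [[1.0, 0.001, 0.001], [0.001, -1.0, 0.0], [0.001, -0.0, -1.0]]
wrist_force: [-0.0, 0.1, -0.3]
gripper_width: 66.3
gripper_force: 0.0
```

```bash
echo '0.006 0 0.08 0 0 0;0.006 0 0.08 0 0 0;0.006 0 0.08 0 0 0' > rows.txt && python3 -m pendant rows.txt; echo '0 0 0 0 0 0;0 0 0 0 0 0;0 0 0 0 0 0;0 0 0 0 0 0;0 0 0 0 0 0;0 0 0 0 0 0' > rows.txt && python3 -m pendant rows.txt 25;  echo '0 0 -1 0 0 0;0 0 -2 0 0 0;0 0 -2.2 0 0 0;0 0 -2.2 0 0 0;0 0 -2.2 0 0 0' > rows.txt && python3 -m pendant rows.txt
python3 - <<'E'
from h import *
c=cam("wrist"); s=observe(); p=np.array(s["tool_pos"]); 
q=tuple(proj(c,p+[0,12,6])); f=[fit(c,q,p[2]+3.5,t) for t in (110,130)]; print(p,f,f[0][0]-p[:2],s["gripper_width"])
E
```

```text
clock: 28.65
tool_pos: [482.6, 94.8, 0.8]
ee_rot: [[1.0, 0.001, -0.0], [0.001, -1.0, -0.0], [-0.0, 0.0, -1.0]]
wrist_force: [-1.1, -0.5, 0.2]
gripper_width: 66.2
gripper_force: 0.0
clock: 29.4
tool_pos: [482.8, 94.8, 1.0]
ee_rot: [[1.0, 0.001, 0.0], [0.001, -1.0, -0.0], [0.0, 0.0, -1.0]]
wrist_force: [0.2, 0.6, 0.2]
gripper_width: 39.3
gripper_force: 30.0
clock: 30.02
tool_pos: [481.6, 94.4, 109.5]
ee_rot: [[1.0, 0.001, -0.003], [0.001, -1.0, -0.001], [-0.003, 0.001, -1.0]]
wrist_force: [-1.0, -0.3, -0.8]
gripper_width: 39.1
gripper_force: 30.0
[481.58005769  94.47758125 109.39949116] [(array([481.8,  94.8]), np.float64(42.1)), (array([481.7,  94.9]), np.float64(41.8))] [0.21994231 0.32241875] 39.502293131795376
```

Units first: shifts go in units of 50 mm and turns go in units of 0.05 rad. So 20 mm is 0.4, -165.7 mm is -3.314.

```bash
echo '-0.08 -1.1 0 0 0 0;-0.16 -2.2 0 0 0 0;-0.22 -3.314 0 0 0 0;-0.22 -3.314 0.4 0 0 0;-0.22 -3.314 0.74 0 0 0;-0.22 -3.314 0.74 0 0 0;-0.22 -3.314 0.74 0 0 0;-0.22 -3.314 0.74 0 0 0;-0.22 -3.314 0.74 0 0 0' > rows.txt && python3 -m pendant rows.txt
python3 - <<'E'
from h import *
c=cam("wrist"); s=observe(); p=np.array(s["tool_pos"]); print(p)
E
```

```text
clock: 31.2
tool_pos: [472.1, 260.4, 74.6]
ee_rot: [[1.0, 0.0, 0.001], [0.0, -1.0, 0.0], [0.001, -0.0, -1.0]]
wrist_force: [0.6, 0.6, -0.9]
gripper_width: 39.4
gripper_force: 30.0
[471.98941893 260.42895635  74.48163403]
```

```bash
echo '-0.022 0.002 0.08 0 0 0;-0.022 0.002 0.22 0 0 0;-0.022 0.002 0.36 0 0 0;-0.022 0.002 0.56 0 0 0;-0.022 0.002 0.56 0 0 0;-0.022 0.002 0.56 0 0 0' > rows.txt && python3 -m pendant rows.txt
```

```text
clock: 32.0
tool_pos: [470.5, 260.5, 45.8]
ee_rot: [[1.0, 0.001, -0.0], [0.001, -1.0, -0.0], [-0.0, 0.0, -1.0]]
wrist_force: [0.5, -0.6, -0.3]
gripper_width: 39.2
gripper_force: 30.0
```

```bash
echo '0.004 0.002 0.03 0 0 0;0.004 0.002 0.064 0 0 0;0.004 0.002 0.064 0 0 0;0.004 0.002 0.064 0 0 0' > rows.txt && python3 -m pendant rows.txt
```

```text
clock: 32.5
tool_pos: [470.7, 260.3, 42.8]
ee_rot: [[1.0, 0.001, 0.0], [0.001, -1.0, 0.0], [0.0, -0.0, -1.0]]
wrist_force: [0.8, -0.4, -0.2]
gripper_width: 38.7
gripper_force: 30.0
```

Converted, 0.6 mm is 0.012.

```bash
echo '0 0 0.012 0 0 0;0 0 0.012 0 0 0' > rows.txt && python3 -m pendant rows.txt; echo '0 0 0 0 0 0;0 0 0 0 0 0;0 0 0 0 0 0;0 0 0 0 0 0' > rows.txt && python3 -m pendant rows.txt 60; echo '0 0 -1.2 0 0 0;0 0 -2.4 0 0 0;0 0 -2.6 0 0 0;0 0 -2.6 0 0 0;0 0 -2.6 0 0 0;0 0 -2.6 0 0 0' > rows.txt && python3 -m pendant rows.txt 60;  python3 - <<'E'
from h import *
c=cam("wrist"); s=observe(); p=np.array(s["tool_pos"]); print(p)
P=pts(c); x0,y0=471,260.3; d=np.linalg.norm(P[...,:2]-[x0,y0],axis=-1); a=np.arctan2(P[...,1]-y0,P[...,0]-x0)
for lo,hi in ((9.5,11.5),(15,18),(25,28)):
  r=(d>lo)&(d<hi)&(P[...,2]<56); print([round(float(np.median(P[r&(abs(a-t)<.5),2])),1) for t in (-2.4,-1.2,0,1.2,2.4)])
save("w9.png",c["image"][140:260,240:400].repeat(4,0).repeat(4,1))
E
```

```text
clock: 32.75
tool_pos: [470.7, 260.3, 42.1]
ee_rot: [[1.0, 0.001, -0.0], [0.001, -1.0, -0.0], [-0.0, 0.0, -1.0]]
wrist_force: [0.2, 0.8, 0.0]
gripper_width: 38.9
gripper_force: 30.0
clock: 33.25
tool_pos: [470.7, 260.3, 42.2]
ee_rot: [[1.0, 0.001, 0.0], [0.001, -1.0, -0.0], [0.0, 0.0, -1.0]]
wrist_force: [0.6, -0.1, -0.4]
gripper_width: 60.7
gripper_force: 0.0
clock: 34.0
tool_pos: [469.9, 259.8, 170.5]
ee_rot: [[1.0, 0.001, -0.003], [0.001, -1.0, -0.001], [-0.003, 0.001, -1.0]]
wrist_force: [0.1, -0.4, -1.0]
gripper_width: 60.3
gripper_force: 0.0
[470.00746659 259.89715896 170.67617006]
[50.4, 51.0, 50.8, 50.8, 50.8]
[48.3, 47.8, 48.2, 48.4, 48.4]
[27.9, 27.5, 27.8, 27.9, 27.9]
```

View pics/w9.png

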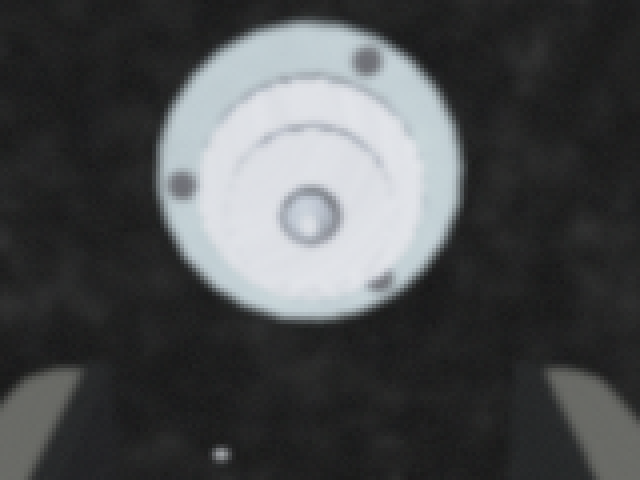

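Narrow_dome is flat (top about 50.8 mm) and the pin is centred in its hole at (317,193). Now the collar.

Converted, 138 mm is 2.76, 279 mm is 5.58.

```bash
echo '0.54 1.1 0 0 0 0;1.08 2.2 0 0 0 0;1.62 3.3 0 0 0 0;2.2 4.44 0 0 0 0;2.76 5.58 0.4 0 0 0;2.76 5.58 1.4 0 0 0;2.76 5.58 2.3 0 0 0;2.76 5.58 2.3 0 0 0;2.76 5.58 2.3 0 0 0;2.76 5.58 2.3 0 0 0' > rows.txt && python3 -m pendant rows.txt
python3 - <<'E'
from h import *
c=cam("wrist"); s=observe(); p=np.array(s["tool_pos"]); print(p)
q=tuple(proj(c,[608.7,-19,12])); print(q,[fit(c,q,12,t) for t in (110,140,170,200)])
save("w10.png",c["image"][160:280,240:400].repeat(4,0).repeat(4,1))
E
```

```text
clock: 35.3
tool_pos: [610.5, -18.3, 59.4]
ee_rot: [[1.0, 0.001, 0.004], [0.001, -1.0, -0.0], [0.004, 0.0, -1.0]]
wrist_force: [0.1, 0.9, 0.4]
gripper_width: 60.0
gripper_force: 0.0
[610.39360447 -18.35290747  59.29578752]
(np.float64(319.20506390263273), np.float64(221.52166117068552)) [(array([609.3, -18.8]), np.float64(34.9)), (array([609.2, -18.8]), np.float64(34.3)), (array([609.1, -18.8]), np.float64(33.6)), (array([609. , -18.7]), np.float64(33.1))]
```

View pics/w10.png

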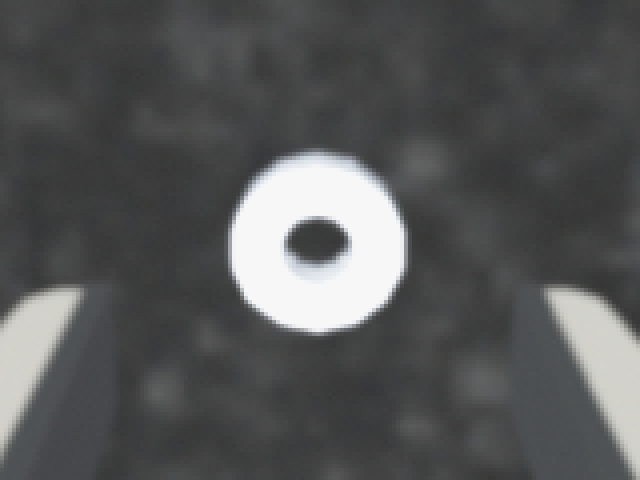

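The collar is isolated, centre about (319,221) in the full frame, with some far side wall showing at its top edge, so true x is about 608.5.

Converted, 0.4 mm is 0.008, 54 mm is 1.08.

```bash
echo '-0.034 0.008 0.6 0 0 0;-0.034 0.008 1.04 0 0 0;-0.034 0.008 1.08 0 0 0;-0.034 0.008 1.08 0 0 0;-0.034 0.008 1.08 0 0 0;-0.034 0.008 1.08 0 0 0' > rows.txt && python3 -m pendant rows.txt
```

```text
clock: 36.1
tool_pos: [607.9, -19.1, 4.1]
ee_rot: [[1.0, 0.001, 0.001], [0.001, -1.0, -0.0], [0.001, 0.0, -1.0]]
wrist_force: [-0.5, -0.7, 0.3]
gripper_width: 60.0
gripper_force: 0.0
```

```bash
echo '0.012 -0.006 0.024 0 0 0;0.012 -0.006 0.024 0 0 0' > rows.txt && python3 -m pendant rows.txt; echo '0 0 0 0 0 0;0 0 0 0 0 0;0 0 0 0 0 0;0 0 0 0 0 0;0 0 0 0 0 0;0 0 0 0 0 0' > rows.txt && python3 -m pendant rows.txt 20;  echo '0 0 -1 0 0 0;0 0 -2 0 0 0;0 0 -2.2 0 0 0;0 0 -2.2 0 0 0;0 0 -2.2 0 0 0' > rows.txt && python3 -m pendant rows.txt
python3 - <<'E'
from h import *
c=cam("wrist"); s=observe(); p=np.array(s["tool_pos"]); 
q=tuple(proj(c,p+[0,12,9])); f=[fit(c,q,p[2]+9.2,t) for t in (110,150,200)]; print(p,f,f[0][0]-p[:2],s["gripper_width"])
g=cv2.cvtColor(c["image"],cv2.COLOR_RGB2GRAY); u,v=np.array(proj(c,p+[0,0,9])).astype(int); print(u,v)
print(g[v-22:v+22,u]); print(g[v,u-25:u+25])
E
```

```text
clock: 36.35
tool_pos: [607.9, -18.7, 2.0]
ee_rot: [[1.0, 0.001, -0.0], [0.001, -1.0, -0.0], [-0.0, 0.0, -1.0]]
wrist_force: [0.1, -0.6, -0.2]
gripper_width: 59.9
gripper_force: 0.0
clock: 37.1
tool_pos: [607.8, -18.8, 1.9]
ee_rot: [[1.0, 0.001, -0.0], [0.001, -1.0, -0.0], [-0.0, 0.0, -1.0]]
wrist_force: [0.9, -0.2, -0.9]
gripper_width: 30.1
gripper_force: 30.0
clock: 37.72
tool_pos: [606.6, -18.8, 110.2]
ee_rot: [[1.0, 0.001, -0.003], [0.001, -1.0, -0.0], [-0.003, 0.0, -1.0]]
wrist_force: [0.2, 0.3, -1.1]
gripper_width: 30.2
gripper_force: 30.0
[606.57036202 -18.7743671  110.09079525] [(array([608.2, -18.4]), np.float64(34.5)), (array([608.1, -18.4]), np.float64(33.8)), (array([607.1, -18.3]), np.float64(32.1))] [1.62963798 0.3743671 ] 29.68963364501069
318 251
[247 247 247 247 247 247 247 247 247 247 240 170  90  56  50  52  53  53
  55  56  57  58  61  61  82 127 169 190 195 196 195 196 201 223 245 247
 247 247 247 247 247 247 247 247]
[247 247 247 247 247 247 247 247 247 247 247 247 240 197 166 150 129 103
  80  62  53  53  51  56  58  61  65  66  71  72  72  81 102 131 161 181
 194 228 246 247 247 247 247 247 247 247 247 247 247 247]
```

```bash
echo '-0.54 -1.1 0 0 0 0;-1.08 -2.2 0 0 0 0;-1.62 -3.3 0 0 0 0;-2.16 -4.44 0 0 0 0;-2.73 -5.58 0 0 0 0;-2.73 -5.58 0.4 0 0 0;-2.73 -5.58 0.72 0 0 0;-2.73 -5.58 0.72 0 0 0;-2.73 -5.58 0.72 0 0 0;-2.73 -5.58 0.72 0 0 0' > rows.txt && python3 -m pendant rows.txt; echo '0 0 0 0 0 0;0 0 0 0 0 0' > rows.txt && python3 -m pendant rows.txt
python3 - <<'E'
from h import *
s=observe(); p=np.array(s["tool_pos"]); c=cam("wrist"); print(p)
save("w11.png",c["image"][190:310,240:400].repeat(4,0).repeat(4,1))
print("hole top/bot",proj(c,p+[.5,.3,10]),proj(c,p+[.5,.3,-1.9]),"tip",proj(c,[471,260.5,63]))
E
```

```text
clock: 39.02
tool_pos: [471.9, 259.7, 76.5]
ee_rot: [[1.0, -0.001, 0.001], [-0.001, -1.0, 0.0], [0.001, -0.0, -1.0]]
wrist_force: [-0.4, 0.3, -0.0]
gripper_width: 30.3
gripper_force: 30.0
clock: 39.28
tool_pos: [471.4, 260.2, 76.3]
ee_rot: [[1.0, 0.0, 0.001], [0.0, -1.0, 0.0], [0.001, -0.0, -1.0]]
wrist_force: [0.2, 0.8, 0.4]
gripper_width: 30.0
gripper_force: 30.0
[471.38402667 260.17337707  76.29908046]
hole top/bot [317.90694592 251.25332421] [317.90535053 242.86456376] tip [317.86137447 237.00833253]
```

View pics/w11.png

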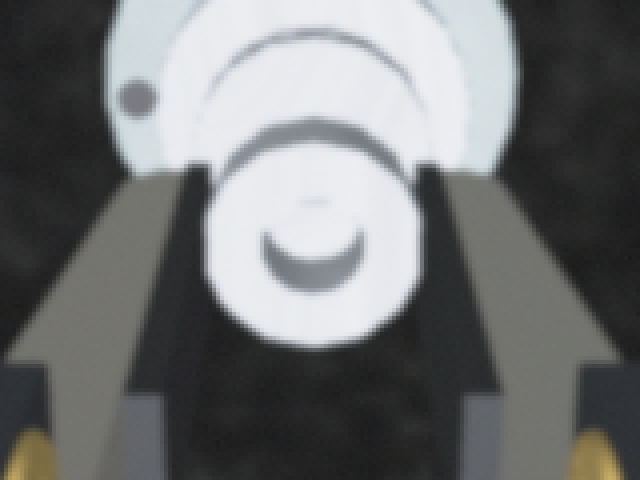

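The collar hole is at (318.5,252), centred laterally over the pin. Shifting −0.8 mm in x and lowering gently.

Converted, 3 mm is 0.06, -0.8 mm is -0.016.

```bash
echo '-0.016 0 0.06 0 0 0;-0.016 0 0.16 0 0 0;-0.016 0 0.26 0 0 0;-0.016 0 0.38 0 0 0;-0.016 0 0.38 0 0 0;-0.016 0 0.38 0 0 0' > rows.txt && python3 -m pendant rows.txt
```

```text
clock: 40.08
tool_pos: [470.3, 260.2, 56.9]
ee_rot: [[1.0, 0.001, -0.0], [0.001, -1.0, -0.0], [-0.0, 0.0, -1.0]]
wrist_force: [-0.0, 0.1, -0.3]
gripper_width: 30.0
gripper_force: 30.0
```

```bash
echo '0.004 0 0.03 0 0 0;0.004 0 0.06 0 0 0;0.004 0 0.08 0 0 0;0.004 0 0.08 0 0 0;0.004 0 0.08 0 0 0' > rows.txt && python3 -m pendant rows.txt
```

```text
clock: 40.7
tool_pos: [470.6, 260.2, 53.0]
ee_rot: [[1.0, 0.001, 0.0], [0.001, -1.0, -0.0], [0.0, 0.0, -1.0]]
wrist_force: [-0.7, -0.8, -1.1]
gripper_width: 30.0
gripper_force: 30.0
```

```bash
echo '0 0 0.016 0 0 0;0 0 0.016 0 0 0' > rows.txt && python3 -m pendant rows.txt; echo '0 0 0 0 0 0;0 0 0 0 0 0;0 0 0 0 0 0;0 0 0 0 0 0' > rows.txt && python3 -m pendant rows.txt 50; echo '0 0 -1.2 0 0 0;0 0 -2.4 0 0 0;0 0 -2.6 0 0 0;0 0 -2.6 0 0 0;0 0 -2.6 0 0 0;0 0 -2.6 0 0 0' > rows.txt && python3 -m pendant rows.txt 60;  python3 - <<'E'
from h import *
c=cam("wrist"); s=observe(); p=np.array(s["tool_pos"]); print(p)
P=pts(c); x0,y0=471,260.3; d=np.linalg.norm(P[...,:2]-[x0,y0],axis=-1); a=np.arctan2(P[...,1]-y0,P[...,0]-x0)
for lo,hi in ((9,14.5),(17.5,20),(25,28)):
  r=(d>lo)&(d<hi)&(P[...,2]<70); print([round(float(np.median(P[r&(abs(a-t)<.5),2])),1) for t in (-2.4,-1.2,0,1.2,2.4)])
t=cam("side"); w=c["image"][130:270,240:400]
save("w12.png",np.hstack([cv2.resize(w,None,fx=2.5,fy=2.5),cv2.resize(t["image"][120:260,290:450],None,fx=2.5,fy=2.5)]))
print([fit(cam("side"),(231,263),0,30)])
E
```

```text
clock: 40.95
tool_pos: [470.5, 260.2, 52.1]
ee_rot: [[1.0, 0.001, -0.0], [0.001, -1.0, -0.0], [-0.0, 0.0, -1.0]]
wrist_force: [0.3, 0.2, -0.3]
gripper_width: 29.8
gripper_force: 30.0
clock: 41.45
tool_pos: [470.6, 260.2, 52.2]
ee_rot: [[1.0, 0.001, 0.0], [0.001, -1.0, -0.0], [0.0, 0.0, -1.0]]
wrist_force: [-0.1, -0.4, 1.3]
gripper_width: 49.8
gripper_force: 0.0
clock: 42.2
tool_pos: [469.7, 259.7, 180.5]
ee_rot: [[1.0, 0.001, -0.003], [0.001, -1.0, -0.002], [-0.003, 0.002, -1.0]]
wrist_force: [1.1, 0.5, 0.4]
gripper_width: 59.9
gripper_force: 0.0
[469.83254691 259.80079124 180.68079191]
[62.7, 62.7, 62.5, 62.6, 62.6]
[47.0, 46.6, 46.8, 47.5, 47.6]
[27.6, 27.6, 27.8, 27.9, 27.8]
[(array([-246.6, 1647.1]), np.float64(4462.4))]
```

View pics/w12.png

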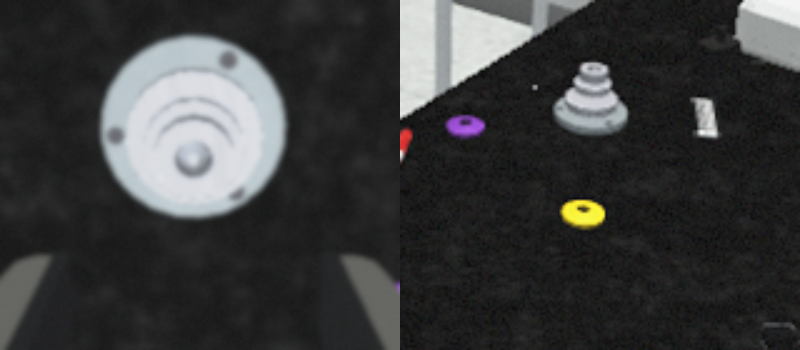

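The stack is complete and flat: collar top at 62.6 mm all round, stack at side-view (409,161), look-alikes untouched. I'll check the bottle, then hand in.

Run:
```python
from h import *
a=cv2.cvtColor(cv2.imread("pics/side0.png"),cv2.COLOR_BGR2RGB)[235:275,215:245].astype(int); b=cam("side")["image"][235:275,215:245].astype(int)
d=abs(a-b).mean(); print("bottle diff",d)
if d<6: print(manip.hand_in())
```

```text
bottle diff 4.618888888888889
the job is handed in; nothing more can be done
None
```

The spring stack is built on the pin in the order asked, every part sits flat, the bottle still stands where it was, and the job was handed in at about 42 s; I was not shown the verdict.

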